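# Nudge a culture dish into the empty well of the dish reader

## Robot

A 6-joint arm with a two-finger parallel gripper is mounted at the origin on a cart in front of the work surface, level with it; the furniture and walls round the work are solid. World frame = base frame: x ahead of the robot, y to its left, z up, the work surface at z = 0. Lengths are in mm, angles in rad, forces in N, time in s.
With the tool pointing down it reaches from about 350 to 775 mm from the base axis. Payload 7.3 kg.
Tool frame: the origin (TCP) lies at the very end of the fingers, on their centre line; the grasp point (between the pads) lies bot.grip_point_offset behind it (bot.grip_point_offset is the distance from the TCP to the grasp point, in mm); z points along the fingers, y is the line along which they close (so a half turn about z gives the same grasp; the last joint's range is limited). The gripper opens to 92 mm and grips with 3 to 60 N. Pads are 19 mm wide; open, the fingers measure 130 mm over their backs; the gripper's body (75 mm by 190 mm) begins 47 mm behind the grasp point.
Start: joints at [-1.388, 0.342, 1.524, -0, 1.275, -0.146], TCP at [169.55, -496.891, 192.541] pointing down, gripper open.
Joint ranges: [-2.53, 2.53], [-0.77, 2.02], [0.04, 2.7], [-1, 4.14], [0.28, 2.66], [-3.11, 3.11]. Speed limits (rad/s): [2.57, 2.57, 3.14, 3.14, 3.14, 3.14].

## Interface

Orientations are given as [roll, pitch, yaw] about the fixed x, y, z axes, in that order (R = Rz(yaw) Ry(pitch) Rx(roll)).
In Python, from plant import bot gives the robot as it stands. The module is installed in compiled form; this text tells all that it offers.
- The arm moves only by the tool carry_out, never from a script. Its argument "plan" is a list of rows, each an object of numbers: "tx", "ty", "tz": the shift along the world's x, y, z in mm; "rx", "ry", "rz": the turn, a rotation vector about the world's x, y, z in rad. A call has 1 to 12 rows; each row shifts and turns the commanded pose from where the row before left it; what a row does not reach is not made up. A row lasts 1/10 s, in which the tool goes at most 50 mm and 8.59 degrees, less where a joint would pass 70% of its speed; a pose out of reach is approached as far as the arm can. A call with a gripper value outside its range is refused whole. "gripper" is the closure, from 0 (fully open) to 1 (shut), set as the call begins (left out, the last holds). The fingers move at their own pace and stop on an object; the grip force is fixed at half the most. Time passes only in rows, so rows that do not move let the fingers close. It gives the time, the measured TCP pose, the force, the opening and the grip force at its end, in the units of the state.
- bot.get_obs(): the state, without advancing time (a new reading comes with each control period).
- bot.capture(name): name is "scene" or "top"; returns the picture (480x640x3 uint8, red, green, blue); there is no depth.
- bot.camera_model(name): a dict with "camera_matrix" (3x3 intrinsics, pixels), "R" (3x3) and "t" (3): a world point X has camera coordinates R X + t. Camera axes: x right, y down, z forward; pixel columns grow to the right and rows downward; lengths in mm; the calibration is good to about 2 mm. A picture is of the moment at which its call begins. camera_model takes no time and is no camera call.
- bot.close_job(): hands the job in; it is judged then, once.
The state is a dict: "time": time; "joint_positions": joint angles; "dq": joint speeds; "tau": joint torques, N m; "tool_pos": TCP position; "tcp_rot": TCP orientation; "contact_force": force on the tool from outside, world axes, zero at the start; "moment": the same for the moment, N m; "grip_width": finger opening in mm; "finger_force": force on a finger pad.
Only numpy, scipy, OpenCV 4.12 (cv2) and the standard library are available. Lean on these libraries where they do the work, as an engineer would, in place of code of your own. Each camera call takes 0.05 s, during which the arm holds its last target. There are 200 camera calls.

## Task

Gently push the loose petri dish across the reader's metal deck with the fingertips until it drops into the empty well and lies flat at the bottom; do not pick it up. Then press the reader's round start key fully down and let go of it. Leave the dish in the other well and the things round the reader where they are.

Things in the scene. Friction and masses are not known exactly. Their poses are not given: they have to be found in the camera images.
- dish: the loose petri dish with its lid on, one rigid disc 72.4 mm in diameter, 15 mm high, 50 g; stands on the front (near) half of the reader's deck. Origin: centre of its underside, z up
- other_dish: an identical petri dish already lying in the other of the two wells, its top 9 mm above the deck; leave it. Origin: centre of its underside
- empty_well: the free round well in the deck: 78 mm in diameter, 6 mm deep, sharp rim flush with the deck, a thin grey mark of 60 mm on its floor. Origin: centre of the well's floor, 6 mm below the deck. A dish that lies in it stands 9 mm proud of the deck
- reader: dish reader, fixed to the table: flat metal deck 220 mm (its x, away from the robot) by 226 mm (its y), top 34 mm above the table, with two wells centred at x = +50 mm, y = +58 and -58 mm, and at its right (y from -114 to -172 mm) a white control pod of the same height. Origin: under the deck's centre, at table height; axes x to the rear, y to the left, z up
- start_key_top (a point): centre of the top of the round black start key (26 mm in diameter) in a grey housing (42 mm across, 12 mm high) on the control pod; the key stands 10 mm above its housing and 22 mm above the deck; the key moves straight down
- start_key (a joint): travel of the start key in m: 0 = released, 0.006 = fully down; a spring pushes it back up; fully down takes about 5 N
- vial: amber glass vial with black cap, 38 mm wide, 99 mm high, standing; a bystander behind or beside the reader. Origin: centre of its underside
- beaker: clear beaker, 48 mm wide, 58 mm high, standing; a bystander behind or beside the reader. Origin: centre of its underside
- tweezers: steel tweezers, 138 mm long, 9 mm high, lying flat; a bystander behind or beside the reader. Origin: centre of its underside
- slide_box: grey box for slides, closed, 71 x 98 x 37 mm; a bystander behind or beside the reader. Origin: centre of its underside

How it is judged:
By the outcome, as a careful person would: the job done as asked, in the order asked, and still so for the second after the job is handed in, with the robot touching nothing.
It also fails if it takes over 51 s, if anything falls off the work surface, if the arm or the gripper's body presses on something with over 40 N, if the wrist force passes 120 N, or if a joint passes its speed limit or range.

## Working session

There is one attempt and no reset: what is moved stays moved. The work goes in short steps, Python scripts to look and compute and a tool call to move; the robot and the scene stay as the last step left them, time stands still between calls to the robot, and variables do not carry over. Pictures are saved under pics/ and viewed, at most 10 in all, crops included, and the job is handed in when it is done.

Besides the shell and the picture viewer there is one more tool, called as a command line: name --argument value ..., lists and objects as JSON in quotes. carry_out: Moves the arm, as the interface text tells. Its arguments: {"type":"object","properties":{"plan":{"type":"array"},"gripper":{"type":"number"}},"required":["plan"]}

```bash
mkdir -p pics; python3 - <<'E'
from plant import bot
import cv2
for n in("top","scene"):
    cv2.imwrite(f"pics/{n}0.png",bot.capture(n)[:,:,::-1]); m=bot.camera_model(n); print(n,m)
o=bot.get_obs();print({k:o[k] for k in("time","tool_pos","tcp_rot","grip_width","contact_force")},bot.grip_point_offset)
E
```

```text
top {'camera_matrix': array([[461.59299131,   0.        , 313.58357439],
       [  0.        , 461.59299131, 239.27037429],
       [  0.        ,   0.        ,   1.        ]]), 'R': array([[-0.00971174, -0.99992572, -0.0073647 ],
       [-0.99708027,  0.01024143, -0.07567072],
       [ 0.07574052,  0.00660831, -0.99710566]]), 't': array([ 67.95482801, 661.25755034, 872.68963745])}
scene {'camera_matrix': array([[449.26336076,   0.        , 313.70294317],
       [  0.        , 449.26336076, 237.72211061],
       [  0.        ,   0.        ,   1.        ]]), 'R': array([[ 0.89159726, -0.45243011,  0.01900875],
       [-0.25866762, -0.54330922, -0.79869028],
       [ 0.37167915,  0.70719311, -0.60144203]]), 't': array([-580.53667007,  272.56823364,  767.99479649])}
{'time': 0.1, 'tool_pos': array([ 169.46698196, -496.46456849,  191.91951338]), 'tcp_rot': array([-3.14024528e+00, -2.16554770e-04,  3.28792985e-01]), 'grip_width': 92.04345517575405, 'contact_force': array([-0.1662204 ,  0.54545481, -0.61463963])} 18.8
```

View pics/top0.png

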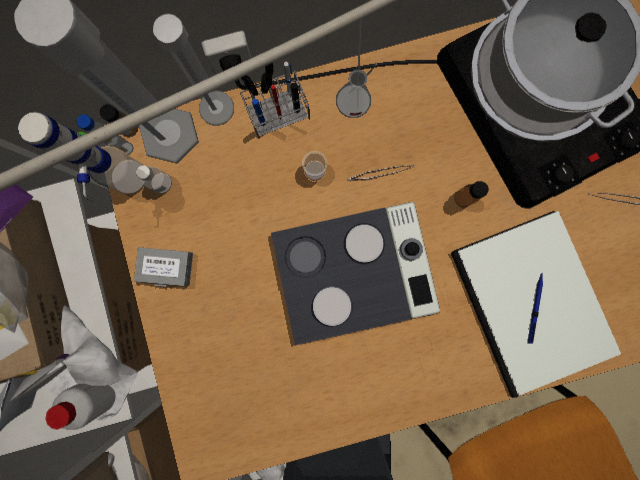

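View pics/scene0.png

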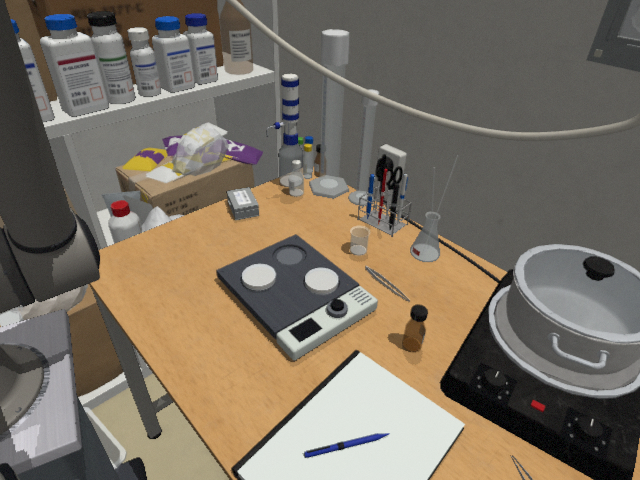

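The top view shows the loose dish at (332,306), the other dish at (364,243), the empty well at (305,256) and the key at (410,249). The scene view agrees: the well is empty and the path to it is clear.

```bash
cat > h.py <<'E'
import numpy as np, cv2
from plant import bot
def ray(n,uv,z):
    m=bot.camera_model(n);K,R,t=m["camera_matrix"],m["R"],m["t"]
    uv=np.atleast_2d(np.asarray(uv,float)); d=np.c_[uv,np.ones(len(uv))]@np.linalg.inv(K).T@R
    c=-R.T@t; return c+d*((z-c[2])/d[:,2])[:,None]
def proj(n,X):
    m=bot.camera_model(n);p=(m["R"]@np.asarray(X,float)+m["t"])@m["camera_matrix"].T;return p[:2]/p[2]
def circ(n,c,z):
    P=ray(n,c.reshape(-1,2),z); (x,y),r=cv2.minEnclosingCircle(P[:,:2].astype(np.float32))
    A=np.c_[2*P[:,:2],np.ones(len(P))];s=np.linalg.lstsq(A,(P[:,:2]**2).sum(1),rcond=None)[0]
    return s[:2].round(1),round(2*np.sqrt(s[2]+s[0]**2+s[1]**2),1)
def dishes(im,n,zs=(49,43)):
    hsv=cv2.cvtColor(im,cv2.COLOR_RGB2HSV);m=cv2.inRange(hsv,(0,0,140),(180,60,255))
    cs=cv2.findContours(m,cv2.RETR_EXTERNAL,cv2.CHAIN_APPROX_NONE)[0]
    for c in cs:
        if 500<cv2.contourArea(c)<2500:
            print(n,"blob",c.reshape(-1,2).mean(0).round(1),[circ(n,c,z) for z in zs])
E
python3 - <<'E'
from h import *
T=cv2.imread("pics/top0.png")[:,:,::-1].copy();S=cv2.imread("pics/scene0.png")[:,:,::-1].copy()
dishes(T,"top");dishes(S,"scene")
v=cv2.cvtColor(T,cv2.COLOR_RGB2HSV)
# deck + pod outline: not wood (low saturation) region
m=(v[:,:,1]<90).astype(np.uint8);m[:190]=0;m[360:]=0;m[:,:225]=0;m[:,448:]=0
m=cv2.morphologyEx(m,cv2.MORPH_OPEN,np.ones((3,3)))
c=max(cv2.findContours(m,0,1)[0],key=cv2.contourArea)
P=ray("top",c.reshape(-1,2),34)[:,:2].astype(np.float32);print("rect",cv2.minAreaRect(P),cv2.boxPoints(cv2.minAreaRect(P)).round(1).tolist())
for n,im,a in(("t",T,(270,200,445,345)),("s",S,(215,230,380,355))):
    x0,y0,x1,y1=a;k=4 if n=="t" else 4
    cv2.imwrite(f"pics/crop_{n}.png",cv2.resize(im[y0:y1,x0:x1,::-1],None,fx=k,fy=k,interpolation=cv2.INTER_CUBIC))
E
```

```text
top blob [121.5 459.9] [(array([258.7, 414.6]), np.float64(56.8)), (array([256.4, 417.1]), np.float64(57.2))]
top blob [ 88.3 362.2] [(array([436.9, 483.8]), np.float64(59.7)), (array([435.8, 486.7]), np.float64(60.1))]
top blob [ 10.6 341. ] [(array([473.3, 629.4]), np.float64(53.2)), (array([472.4, 633.4]), np.float64(53.5))]
top blob [331.5 306. ] [(array([534.5,  28.8]), np.float64(69.6)), (array([534.1,  28.6]), np.float64(70.0))]
top blob [160.5 265.9] [(array([612.6, 351.1]), np.float64(58.8)), (array([612.7, 353.1]), np.float64(59.2))]
top blob [363.9 243.2] [(array([652. , -34.2]), np.float64(68.7)), (array([652.4, -34.8]), np.float64(69.2))]
top blob [ 33.  126.8] [(array([884.4, 603.3]), np.float64(56.5)), (array([886.4, 607. ]), np.float64(56.9))]
top blob [224.2  42.4] [(array([1049.2,  233. ]), np.float64(60.2)), (array([1052.3,  234.2]), np.float64(60.6))]
top blob [511.9  95.7] [(array([ 984. , -386.3]), np.float64(265.2)), (array([ 986.7, -389.4]), np.float64(267.0))]
top blob [167.   27.9] [(array([1079.8,  345. ]), np.float64(55.5)), (array([1083.1,  347. ]), np.fl
[... 945 characters left out ...]
[114.  223.9] [(array([276.7, 359. ]), np.float64(106.9)), (array([276.4, 368.5]), np.float64(107.9))]
scene blob [198.1 146.8] [(array([586.7, 706.4]), np.float64(241.0)), (array([589.4, 719.2]), np.float64(243.3))]
scene blob [155.7  93.7] [(array([ 550. , 1491.8]), np.float64(818.2)), (array([ 552.3, 1511.9]), np.float64(825.8))]
scene blob [426.1  97.3] [(array([2993.2, 1572.4]), np.float64(3558.4)), (array([3018.3, 1593.3]), np.float64(3591.6))]
rect ((597.5240478515625, -16.9346923828125), (219.19346618652344, 283.8316345214844), 11.994863510131836) [[460.79998779296875, 99.0999984741211], [519.7999877929688, -178.5], [734.2000122070312, -133.0], [675.2000122070312, 144.6999969482422]]
```

View pics/crop_t.png

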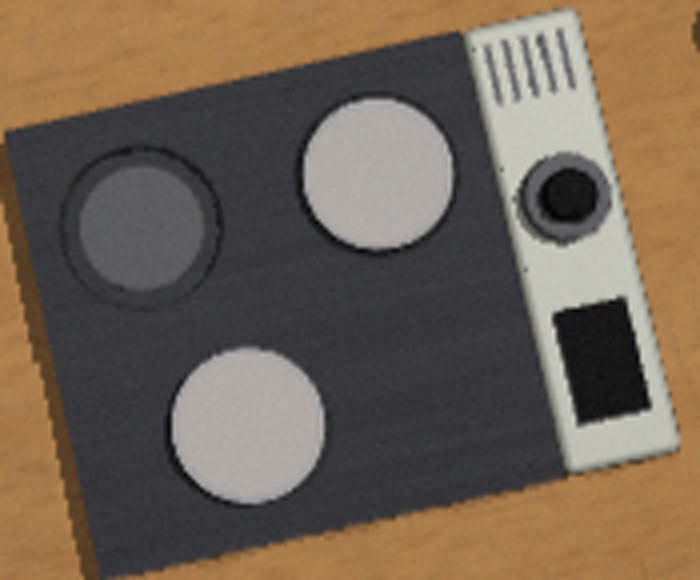

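The crop shows the empty well's floor mark at about (305.7,257) and the key top at about (412,248.5). The reader rectangle measures 219 x 284 mm at 12° yaw. From it the other well should be at (652.4,-34.4), against (652.3,-34) measured. The empty well is then at about (628,79) and the loose dish at (534,30). I'll move in behind the dish with the fingers about 40 mm apart.

carry_out --plan '[{"tx":13,"ty":21,"rz":0.013},{"tx":13,"ty":21,"rz":0.013},{"tx":13,"ty":21,"rz":0.013},{"tx":13,"ty":21,"rz":0.013},{"tx":13,"ty":21,"rz":0.013},{"tx":13,"ty":21,"rz":0.013},{"tx":13,"ty":21,"rz":0.013},{"tx":13,"ty":21,"rz":0.013},{"tx":13,"ty":21,"rz":0.013},{"tx":13,"ty":21,"rz":0.013},{"tx":13,"ty":21,"rz":0.013},{"tx":13,"ty":21,"rz":0.013}]' --gripper 0.565

```text
invalid input at $.plan[0]: expected keys tx, ty, tz, rx, ry, rz
```

```bash
python3 - <<'E'
from h import *
from scipy.ndimage import center_of_mass as com
T=cv2.imread("pics/top0.png");g=cv2.cvtColor(T,cv2.COLOR_BGR2GRAY)
def blob(m,x,y):
    n,l,s,c=cv2.connectedComponentsWithStats(m.astype(np.uint8)); k=l[y,x];return c[k],s[k]
print(g[257,306],g[257,290],g[248,412],g[260,412])
c,s=blob((g>80)&(g<130),306,257);print("mark",c,s,ray("top",c,28))
c,s=blob(g<45,412,248);print("key",c,s,ray("top",c,56))
a=np.deg2rad(12);R=np.array([[np.cos(a),-np.sin(a)],[np.sin(a),np.cos(a)]])
print("key in reader",R.T@(ray("top",c,56)[0,:2]-[591.4,11.9]))
S=cv2.imread("pics/scene0.png");gs=cv2.cvtColor(S,cv2.COLOR_BGR2GRAY)
c,s=blob(gs<55,337,307);print("key scene",c,s,ray("scene",c,56))
c,s=blob((gs>75)&(gs<130),290,255);print("mark scene",c,s,ray("scene",c,28))
E
```

```text
91 89 22 104
mark [304.9247606  256.51573187] [290 242  31  30 731] [[628.41784659  78.40064544  28.        ]]
key [411.65408805 248.60377358] [405 242  14  14 159] [[ 640.15515548 -122.36236572   56.        ]]
key in reader [  19.77502288 -141.46517771]
key scene [336.68382353 304.45588235] [330 296  14  15 136] [[ 637.02227958 -125.20959155   56.        ]]
mark scene [280.4775641  263.55448718] [242 248  63  43 624] [[599.74570915  66.88982571  28.        ]]
```

carry_out --plan '[{"tx":13,"ty":21,"tz":0,"rx":0,"ry":0,"rz":0.013},{"tx":27,"ty":42,"tz":0,"rx":0,"ry":0,"rz":0.013},{"tx":27,"ty":42,"tz":0,"rx":0,"ry":0,"rz":0.013},{"tx":27,"ty":42,"tz":0,"rx":0,"ry":0,"rz":0.013},{"tx":27,"ty":42,"tz":0,"rx":0,"ry":0,"rz":0.013},{"tx":27,"ty":42,"tz":0,"rx":0,"ry":0,"rz":0.013},{"tx":27,"ty":42,"tz":0,"rx":0,"ry":0,"rz":0.013},{"tx":27,"ty":42,"tz":0,"rx":0,"ry":0,"rz":0.013},{"tx":27,"ty":42,"tz":0,"rx":0,"ry":0,"rz":0.013},{"tx":27,"ty":42,"tz":0,"rx":0,"ry":0,"rz":0.013},{"tx":27,"ty":42,"tz":0,"rx":0,"ry":0,"rz":0.013},{"tx":13,"ty":21,"tz":0,"rx":0,"ry":0,"rz":0.013}]' --gripper 0.565

```text
time: 1.3
tool_pos: [466.7, -31.6, 192.3]
tcp_rot: [-3.141, -0.0, 0.488]
contact_force: [0.1, -1.5, -0.0]
grip_width: 40.4
finger_force: 0.0
```

carry_out --plan '[{"tx":10,"ty":19,"tz":0,"rx":0,"ry":0,"rz":0},{"tx":11,"ty":19,"tz":0,"rx":0,"ry":0,"rz":0},{"tx":0,"ty":0,"tz":-15,"rx":0,"ry":0,"rz":0},{"tx":0,"ty":0,"tz":-25,"rx":0,"ry":0,"rz":0},{"tx":0,"ty":0,"tz":-25,"rx":0,"ry":0,"rz":0},{"tx":0,"ty":0,"tz":-25,"rx":0,"ry":0,"rz":0},{"tx":0,"ty":0,"tz":-20,"rx":0,"ry":0,"rz":0},{"tx":0,"ty":0,"tz":-16,"rx":0,"ry":0,"rz":0},{"tx":0,"ty":0,"tz":-12,"rx":0,"ry":0,"rz":0},{"tx":0,"ty":0,"tz":-10,"rx":0,"ry":0,"rz":0},{"tx":0,"ty":0,"tz":-5,"rx":0,"ry":0,"rz":0},{"tx":0,"ty":0,"tz":0,"rx":0,"ry":0,"rz":0}]'

```text
time: 2.5
tool_pos: [486.2, 3.2, 39.0]
tcp_rot: [-3.141, 0.001, 0.485]
contact_force: [0.8, 1.0, 0.3]
grip_width: 39.9
finger_force: 0.0
```

```bash
python3 - <<'E'
from h import *
o=bot.get_obs();print(o["tool_pos"],o["contact_force"])
ims=[]
for n in("top","scene"):
    im=bot.capture(n)
    if n=="scene": cv2.imwrite("pics/s1.png",cv2.resize(im[200:380,180:400,::-1],None,fx=3,fy=3))
E
```

```text
[486.16507274   3.15943919  39.02853343] [0.78299417 1.03410286 0.27042529]
```

View pics/s1.png

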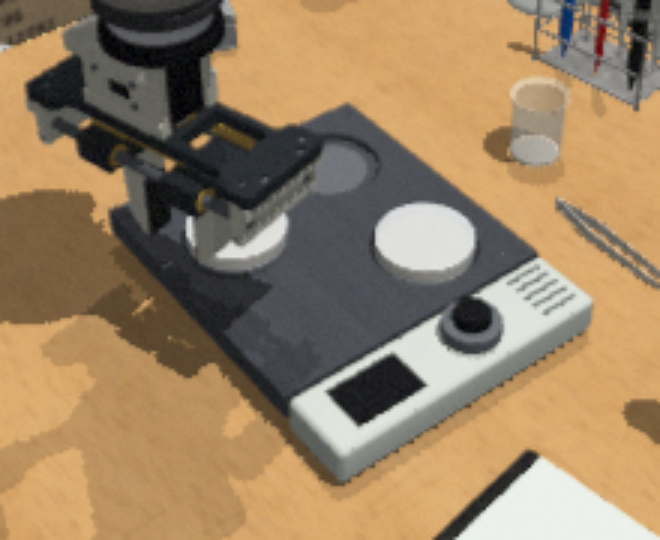

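The fingers stand behind the dish, above the deck and clear of everything. I'll start the push.

carry_out --plan '[{"tx":3.2,"ty":2.1,"tz":-0.3,"rx":0,"ry":0,"rz":0},{"tx":3.2,"ty":2.1,"tz":-0.3,"rx":0,"ry":0,"rz":0},{"tx":3.2,"ty":2.1,"tz":-0.2,"rx":0,"ry":0,"rz":0},{"tx":3.2,"ty":2.1,"tz":-0.2,"rx":0,"ry":0,"rz":0},{"tx":3.6,"ty":1.9,"tz":0,"rx":0,"ry":0,"rz":0},{"tx":3.6,"ty":1.9,"tz":0,"rx":0,"ry":0,"rz":0},{"tx":3.6,"ty":1.9,"tz":0,"rx":0,"ry":0,"rz":0},{"tx":3.6,"ty":1.9,"tz":0,"rx":0,"ry":0,"rz":0},{"tx":3.6,"ty":1.9,"tz":0,"rx":0,"ry":0,"rz":0},{"tx":3.6,"ty":1.9,"tz":0,"rx":0,"ry":0,"rz":0},{"tx":3.6,"ty":1.9,"tz":0,"rx":0,"ry":0,"rz":0},{"tx":3.6,"ty":1.9,"tz":0,"rx":0,"ry":0,"rz":0}]'

```text
time: 3.8
tool_pos: [528.4, 26.9, 38.5]
tcp_rot: [3.142, 0.0, 0.485]
contact_force: [-0.8, 0.6, -0.7]
grip_width: 39.8
finger_force: 0.0
```

carry_out --plan '[{"tx":3.6,"ty":1.9,"tz":0,"rx":0,"ry":0,"rz":0},{"tx":3.6,"ty":1.9,"tz":0,"rx":0,"ry":0,"rz":0},{"tx":3.6,"ty":1.9,"tz":0,"rx":0,"ry":0,"rz":0},{"tx":3.6,"ty":1.9,"tz":0,"rx":0,"ry":0,"rz":0},{"tx":3.6,"ty":1.9,"tz":0,"rx":0,"ry":0,"rz":0},{"tx":3.6,"ty":1.9,"tz":0,"rx":0,"ry":0,"rz":0},{"tx":3.6,"ty":1.9,"tz":0,"rx":0,"ry":0,"rz":0},{"tx":3.6,"ty":1.9,"tz":0,"rx":0,"ry":0,"rz":0},{"tx":0,"ty":0,"tz":0,"rx":0,"ry":0,"rz":0}]'

```text
time: 4.7
tool_pos: [557.4, 42.1, 38.5]
tcp_rot: [3.141, -0.0, 0.485]
contact_force: [0.0, -0.7, 0.1]
grip_width: 39.7
finger_force: 0.0
```

```bash
python3 - <<'E'
from h import *
o=bot.get_obs();print(o["tool_pos"],o["contact_force"])
for n in("top","scene"):
    im=bot.capture(n); cv2.imwrite(f"pics/{n}2.png",im[:,:,::-1])
a=cv2.imread("pics/top2.png")[190:350,260:450];b=cv2.imread("pics/scene2.png")[220:360,210:400]
cv2.imwrite("pics/p2.png",np.vstack([cv2.resize(a,(380*1,320)),cv2.resize(b,(380,280))]))
E
```

```text
[557.43901506  42.12739319  38.54222431] [ 0.04502903 -0.72675212  0.08867768]
```

View pics/p2.png

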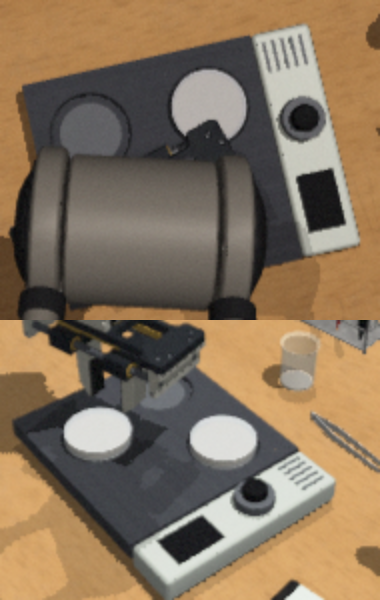

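The dish has not moved, and the fingertips seem to have gone past it or above it. I'll compare where the TCP should appear in the image with where the tips really are.

```bash
python3 - <<'E'
from h import *
o=bot.get_obs();p=o["tool_pos"];y=o["tcp_rot"][2];t=np.array([np.sin(y),-np.cos(y),0])
S=cv2.imread("pics/scene2.png");T=cv2.imread("pics/top2.png")
k=5;x0,y0=200,200;im=cv2.resize(S[200:320,200:350],None,fx=k,fy=k,interpolation=cv2.INTER_CUBIC)
for q,c in((p,(0,0,255)),(p+20*t,(0,255,0)),(p-20*t,(255,0,0)),(p+[0,0,60],(0,255,255))):
    u=proj("scene",q);print(u.round(1));cv2.circle(im,tuple(((u-[x0,y0])*k).astype(int).tolist()),5,c,-1)
cv2.imwrite("pics/p3.png",im)
dishes(S[:,:,::-1].copy(),"scene",(49,)) if 0 else None
for n,z in(("scene",49),):
    hsv=cv2.cvtColor(S,cv2.COLOR_BGR2HSV);m=cv2.inRange(hsv,(0,0,140),(180,60,255));_,l,s,c=cv2.connectedComponentsWithStats(m)
    kk=l[276,259];print(s[kk],c[kk])
E
```

```text
[266.9 272.1]
[274.  275.7]
[259.9 268.5]
[265.6 250.6]
[242 264  34  23 625] [258.528  274.9136]
```

View pics/p3.png

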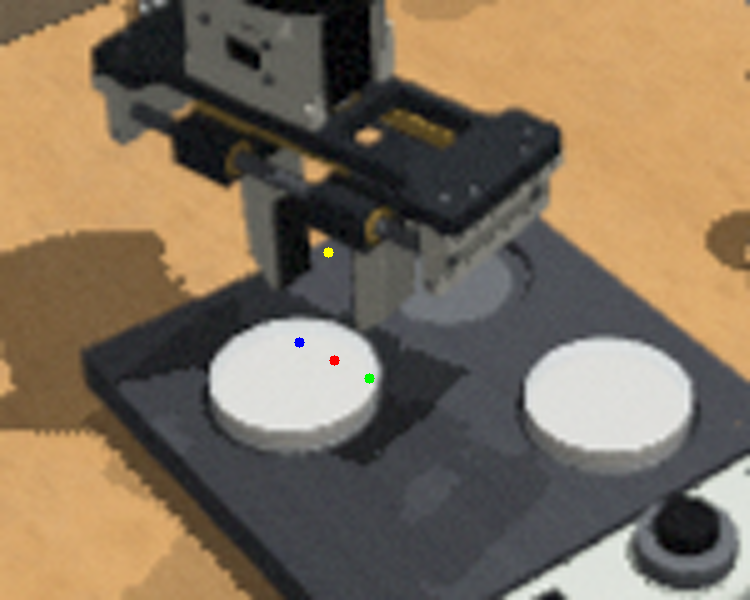

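The real tips are at about (265.5,261.5), while the reported TCP projects to (267,272). So the tips are about 25–30 mm higher than reported and passed over the dish without touching it. I'll back off, find the true height by a guarded descent onto the deck behind the dish, then push.

carry_out --plan '[{"tx":0,"ty":0,"tz":4,"rx":0,"ry":0,"rz":0},{"tx":-10,"ty":-5,"tz":0,"rx":0,"ry":0,"rz":0},{"tx":-10,"ty":-5,"tz":0,"rx":0,"ry":0,"rz":0},{"tx":-10,"ty":-5,"tz":0,"rx":0,"ry":0,"rz":0},{"tx":-10,"ty":-5,"tz":0,"rx":0,"ry":0,"rz":0},{"tx":-10,"ty":-5,"tz":0,"rx":0,"ry":0,"rz":0},{"tx":-10,"ty":-5,"tz":0,"rx":0,"ry":0,"rz":0},{"tx":-10,"ty":-6,"tz":0,"rx":0,"ry":0,"rz":0},{"tx":0,"ty":0,"tz":-6,"rx":0,"ry":0,"rz":0},{"tx":0,"ty":0,"tz":-6,"rx":0,"ry":0,"rz":0},{"tx":0,"ty":0,"tz":-5,"rx":0,"ry":0,"rz":0},{"tx":0,"ty":0,"tz":0,"rx":0,"ry":0,"rz":0}]'

```text
time: 6.0
tool_pos: [486.7, 6.2, 24.5]
tcp_rot: [-3.141, 0.001, 0.485]
contact_force: [-0.8, 0.2, -0.2]
grip_width: 39.8
finger_force: 0.0
```

```bash
python3 - <<'E'
from h import *
o=bot.get_obs();p=o["tool_pos"];y=o["tcp_rot"][2];t=np.array([np.sin(y),-np.cos(y),0]);print(p,o["contact_force"])
S=bot.capture("scene")[:,:,::-1];cv2.imwrite("pics/scene4.png",S)
k=5;x0,y0=180,220;im=cv2.resize(S[y0:y0+110,x0:x0+140],None,fx=k,fy=k,interpolation=cv2.INTER_CUBIC)
for h,c in((0,(0,0,255)),(28,(0,255,0))):
  for s in(-20,20):
    u=proj("scene",p+s*t+[0,0,h]);cv2.circle(im,tuple(((u-[x0,y0])*k).astype(int).tolist()),4,c,-1)
cv2.imwrite("pics/p4.png",im)
E
```

```text
[486.66105031   6.15753372  24.51223905] [-0.84243572  0.1917251  -0.17244077]
```

View pics/p4.png

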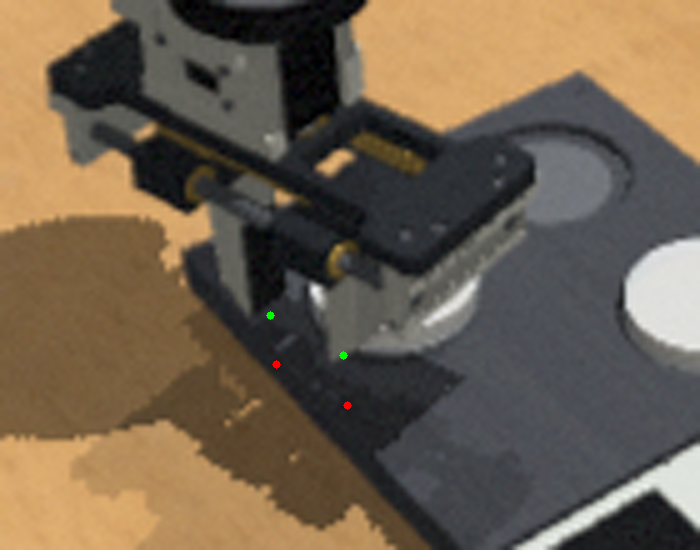

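The tips coincide with the points 28 mm above the reported TCP, so they are at z of about 52. I'll go on down with care.

carry_out --plan '[{"tx":0,"ty":0,"tz":-4,"rx":0,"ry":0,"rz":0},{"tx":0,"ty":0,"tz":-4,"rx":0,"ry":0,"rz":0},{"tx":0,"ty":0,"tz":-3,"rx":0,"ry":0,"rz":0},{"tx":0,"ty":0,"tz":0,"rx":0,"ry":0,"rz":0}]'

```text
time: 6.45
tool_pos: [486.6, 6.0, 14.0]
tcp_rot: [-3.141, 0.001, 0.485]
contact_force: [0.1, 1.2, 0.5]
grip_width: 39.7
finger_force: 0.0
```

carry_out --plan '[{"tx":0,"ty":0,"tz":-1.5,"rx":0,"ry":0,"rz":0},{"tx":0,"ty":0,"tz":0,"rx":0,"ry":0,"rz":0}]'

```text
time: 6.65
tool_pos: [486.9, 5.9, 13.0]
tcp_rot: [3.142, 0.0, 0.485]
contact_force: [-0.1, 0.3, -0.2]
grip_width: 40.2
finger_force: 0.0
```

carry_out --plan '[{"tx":0,"ty":0,"tz":-1.5,"rx":0,"ry":0,"rz":0},{"tx":0,"ty":0,"tz":0,"rx":0,"ry":0,"rz":0}]'

```text
time: 6.85
tool_pos: [486.9, 5.9, 11.5]
tcp_rot: [3.142, 0.0, 0.485]
contact_force: [0.3, -0.4, 0.6]
grip_width: 39.9
finger_force: 0.0
```

carry_out --plan '[{"tx":0,"ty":0,"tz":-1,"rx":0,"ry":0,"rz":0},{"tx":0,"ty":0,"tz":0,"rx":0,"ry":0,"rz":0}]'

```text
time: 7.05
tool_pos: [486.9, 5.9, 10.5]
tcp_rot: [3.142, 0.0, 0.485]
contact_force: [0.0, -0.0, -1.4]
grip_width: 40.1
finger_force: 0.0
```

carry_out --plan '[{"tx":0,"ty":0,"tz":-1,"rx":0,"ry":0,"rz":0},{"tx":0,"ty":0,"tz":0,"rx":0,"ry":0,"rz":0}]'

```text
time: 7.25
tool_pos: [486.9, 5.9, 9.5]
tcp_rot: [3.142, 0.0, 0.485]
contact_force: [-0.4, -0.3, 0.2]
grip_width: 40.1
finger_force: 0.0
```

carry_out --plan '[{"tx":0,"ty":0,"tz":-1,"rx":0,"ry":0,"rz":0},{"tx":0,"ty":0,"tz":0,"rx":0,"ry":0,"rz":0}]'

```text
time: 7.45
tool_pos: [486.9, 5.9, 8.4]
tcp_rot: [-3.142, 0.0, 0.485]
contact_force: [-0.5, -0.7, 0.3]
grip_width: 40.2
finger_force: 0.0
```

carry_out --plan '[{"tx":0,"ty":0,"tz":-1,"rx":0,"ry":0,"rz":0},{"tx":0,"ty":0,"tz":0,"rx":0,"ry":0,"rz":0}]'

```text
time: 7.65
tool_pos: [486.9, 5.9, 7.4]
tcp_rot: [-3.142, 0.0, 0.485]
contact_force: [1.1, -0.6, 0.3]
grip_width: 39.8
finger_force: 0.0
```

carry_out --plan '[{"tx":0,"ty":0,"tz":-1,"rx":0,"ry":0,"rz":0},{"tx":0,"ty":0,"tz":0,"rx":0,"ry":0,"rz":0}]'

```text
time: 7.85
tool_pos: [486.9, 5.9, 6.4]
tcp_rot: [-3.142, 0.0, 0.485]
contact_force: [-0.0, 0.3, 0.7]
grip_width: 40.0
finger_force: 0.0
```

carry_out --plan '[{"tx":0,"ty":0,"tz":-0.8,"rx":0,"ry":0,"rz":0},{"tx":0,"ty":0,"tz":0,"rx":0,"ry":0,"rz":0}]'

```text
time: 8.05
tool_pos: [486.9, 5.9, 5.7]
tcp_rot: [-3.142, 0.0, 0.485]
contact_force: [-0.4, -0.2, 0.7]
grip_width: 39.9
finger_force: 0.0
```

carry_out --plan '[{"tx":0,"ty":0,"tz":-0.8,"rx":0,"ry":0,"rz":0},{"tx":0,"ty":0,"tz":0,"rx":0,"ry":0,"rz":0}]'

```text
time: 8.25
tool_pos: [486.9, 5.9, 4.8]
tcp_rot: [3.142, 0.0, 0.485]
contact_force: [0.0, 0.0, 0.2]
grip_width: 40.0
finger_force: 0.0
```

```bash
python3 - <<'E'
from h import *
o=bot.get_obs();p=o["tool_pos"];y=o["tcp_rot"][2];t=np.array([np.sin(y),-np.cos(y),0]);u=np.array([np.cos(y),np.sin(y),0]);print(p,o["contact_force"])
S=bot.capture("scene")[:,:,::-1];cv2.imwrite("pics/scene5.png",S)
k=8;x0,y0=205,250;im=cv2.resize(S[y0:y0+70,x0:x0+95],None,fx=k,fy=k,interpolation=cv2.INTER_CUBIC)
for s in(-39,-20,20,39):
  for d in (-9.5,9.5):
    q=proj("scene",p+s*t+d*u+[0,0,29]);cv2.circle(im,tuple(((q-[x0,y0]+.5)*k).astype(int).tolist()),3,(0,255,0),-1)
cv2.imwrite("pics/p5.png",im)
E
```

```text
[486.89001286   5.9022502    4.84825233] [0.00327342 0.02755856 0.22577214]
```

View pics/p5.png

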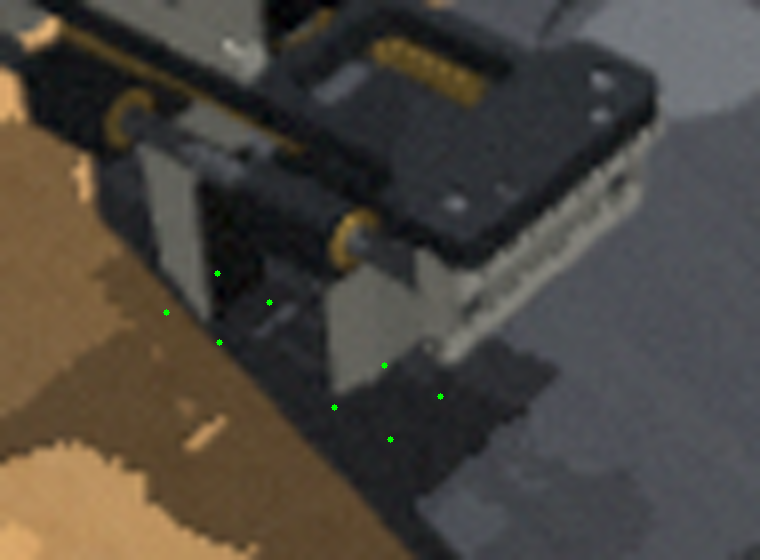

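The finger bottoms are slightly above the +29 mm points, so the offset is about 33 mm and the tips are at z of about 38, behind the dish. That is the right height to push, once lowered a little more.

carry_out --plan '[{"tx":0,"ty":0,"tz":-1,"rx":0,"ry":0,"rz":0},{"tx":3,"ty":1.5,"tz":0,"rx":0,"ry":0,"rz":0},{"tx":3,"ty":1.5,"tz":0,"rx":0,"ry":0,"rz":0},{"tx":3,"ty":1.5,"tz":0,"rx":0,"ry":0,"rz":0},{"tx":3,"ty":1.5,"tz":0,"rx":0,"ry":0,"rz":0},{"tx":3,"ty":1.5,"tz":0,"rx":0,"ry":0,"rz":0},{"tx":3,"ty":1.5,"tz":0,"rx":0,"ry":0,"rz":0},{"tx":3,"ty":1.5,"tz":0,"rx":0,"ry":0,"rz":0},{"tx":3,"ty":1.5,"tz":0,"rx":0,"ry":0,"rz":0},{"tx":3,"ty":1.5,"tz":0,"rx":0,"ry":0,"rz":0},{"tx":3,"ty":1.5,"tz":0,"rx":0,"ry":0,"rz":0},{"tx":0,"ty":0,"tz":0,"rx":0,"ry":0,"rz":0}]'

```text
time: 9.5
tool_pos: [517.5, 21.1, 4.0]
tcp_rot: [3.141, -0.001, 0.485]
contact_force: [-0.1, -0.5, -0.1]
grip_width: 40.5
finger_force: 0.0
```

```bash
cat >> h.py <<'E'
def front(name):
    # dish front-right (lowest visible) side measured: circle fit to convex hull of white top, scene + top
    for n in("top","scene"):
        im=bot.capture(n);cv2.imwrite(f"pics/{n}{name}.png",im[:,:,::-1])
        hsv=cv2.cvtColor(im,cv2.COLOR_RGB2HSV);m=cv2.inRange(hsv,(0,0,130),(180,60,255))
        x0,y0,x1,y1=(272,210,385,345) if n=="top" else (215,235,345,300)
        q=np.zeros_like(m);q[y0:y1,x0:x1]=m[y0:y1,x0:x1]
        for c in cv2.findContours(q,0,1)[0]:
            if cv2.contourArea(c)>80: print(n,cv2.boundingRect(c),cv2.contourArea(c),circ(n,c,49))
E
python3 - <<'E'
from h import *
o=bot.get_obs();print(o["tool_pos"],o["contact_force"]);front("6")
E
```

```text
[517.49641174  21.08294195   3.96519768] [-0.09187808 -0.47403045 -0.07143307]
top (315, 326, 70, 19) 826.5 (array([479.1,  -2.9]), np.float64(83.8))
top (299, 325, 11, 16) 102.0 (array([487.2,  78.8]), np.float64(22.1))
top (308, 277, 36, 26) 572.0 (array([566.6,  40.2]), np.float64(52.6))
top (346, 225, 37, 37) 1045.0 (array([652. , -34.2]), np.float64(69.0))
scene (305, 267, 34, 26) 612.5 (array([648.7, -39.6]), np.float64(73.0))
```

The dish is now moving: in the top view its front edge went from row 287 to row 277. I'll continue the push and check the arc fit.

carry_out --plan '[{"tx":3.5,"ty":1.8,"tz":0,"rx":0,"ry":0,"rz":0},{"tx":3.5,"ty":1.8,"tz":0,"rx":0,"ry":0,"rz":0},{"tx":3.5,"ty":1.8,"tz":0,"rx":0,"ry":0,"rz":0},{"tx":3.5,"ty":1.8,"tz":0,"rx":0,"ry":0,"rz":0},{"tx":3.5,"ty":1.8,"tz":0,"rx":0,"ry":0,"rz":0},{"tx":3.5,"ty":1.8,"tz":0,"rx":0,"ry":0,"rz":0},{"tx":3.5,"ty":1.8,"tz":0,"rx":0,"ry":0,"rz":0},{"tx":3.5,"ty":1.8,"tz":0,"rx":0,"ry":0,"rz":0},{"tx":3.5,"ty":1.8,"tz":0,"rx":0,"ry":0,"rz":0},{"tx":3.5,"ty":1.8,"tz":0,"rx":0,"ry":0,"rz":0},{"tx":0,"ty":0,"tz":0,"rx":0,"ry":0,"rz":0}]'

```text
time: 10.7
tool_pos: [552.6, 39.1, 4.0]
tcp_rot: [3.141, -0.001, 0.485]
contact_force: [-0.2, -0.2, 0.7]
grip_width: 40.2
finger_force: 0.0
```

```bash
cat >> h.py <<'E'
from scipy.optimize import least_squares
def arc(name,z=49):
    im=bot.capture("top");cv2.imwrite(f"pics/top{name}.png",im[:,:,::-1])
    hsv=cv2.cvtColor(im,cv2.COLOR_RGB2HSV);m=cv2.inRange(hsv,(0,0,140),(180,60,255));m[:,346:]=0;m[:,:272]=0;m[:215]=0;m[325:]=0
    c=max(cv2.findContours(m,0,1)[0],key=cv2.contourArea).reshape(-1,2);x,y,w,h=cv2.boundingRect(c)
    a=c[c[:,1]<y+13];P=ray("top",a,z)[:,:2]
    # known radius (34.8 as seen in the first picture), solve the centre
    s=least_squares(lambda q:np.hypot(*(P-q).T)-34.8,P.mean(0)-[20,10],loss="soft_l1")
    print("arc",(x,y,w,h),s.x.round(1),"rms",np.sqrt((s.fun**2).mean()).round(2))
E
python3 - <<'E'
from h import *
o=bot.get_obs();print(o["tool_pos"],o["contact_force"]);arc("7")
E
```

```text
[552.55341237  39.12752179   3.98518522] [-0.19135265 -0.20121839  0.65289452]
arc (299, 258, 35, 15) [588.9  56.7] rms 3.42
```

carry_out --plan '[{"tx":3,"ty":1.6,"tz":0,"rx":0,"ry":0,"rz":0},{"tx":3,"ty":1.6,"tz":0,"rx":0,"ry":0,"rz":0},{"tx":3,"ty":1.6,"tz":0,"rx":0,"ry":0,"rz":0},{"tx":3,"ty":1.6,"tz":0,"rx":0,"ry":0,"rz":0},{"tx":3,"ty":1.6,"tz":0,"rx":0,"ry":0,"rz":0},{"tx":3,"ty":1.6,"tz":0,"rx":0,"ry":0,"rz":0},{"tx":3,"ty":1.6,"tz":0,"rx":0,"ry":0,"rz":0},{"tx":3,"ty":1.6,"tz":0,"rx":0,"ry":0,"rz":0},{"tx":3,"ty":1.6,"tz":0,"rx":0,"ry":0,"rz":0},{"tx":3,"ty":1.6,"tz":0,"rx":0,"ry":0,"rz":0},{"tx":0,"ty":0,"tz":0,"rx":0,"ry":0,"rz":0}]'

```text
time: 11.85
tool_pos: [582.5, 55.1, 4.0]
tcp_rot: [3.141, -0.001, 0.485]
contact_force: [-0.7, -1.1, 1.3]
grip_width: 39.9
finger_force: 0.0
```

```bash
sed -i 's/a=c\[c\[:,1\]<y+13\]/a=np.array([[i,y+np.argmax(m[y:,i]>0)] for i in range(x+2,x+w-2)])/' h.py
python3 - <<'E'
from h import *
o=bot.get_obs();print(o["tool_pos"],o["contact_force"]);arc("8",46)
E
```

```text
[582.5364365   55.14321983   3.99403101] [-0.71699045 -1.07565463  1.2927654 ]
arc (285, 277, 61, 10) [560.4  59.8] rms 11.38
```

carry_out --plan '[{"tx":1.5,"ty":0.7,"tz":0,"rx":0,"ry":0,"rz":0},{"tx":1.5,"ty":0.7,"tz":0,"rx":0,"ry":0,"rz":0},{"tx":1.5,"ty":0.7,"tz":0,"rx":0,"ry":0,"rz":0},{"tx":1.5,"ty":0.7,"tz":0,"rx":0,"ry":0,"rz":0},{"tx":1.5,"ty":0.7,"tz":0,"rx":0,"ry":0,"rz":0},{"tx":1.5,"ty":0.7,"tz":0,"rx":0,"ry":0,"rz":0},{"tx":0,"ty":0,"tz":0,"rx":0,"ry":0,"rz":0}]'

```text
time: 12.6
tool_pos: [591.2, 59.2, 3.9]
tcp_rot: [3.141, -0.0, 0.485]
contact_force: [0.8, 1.0, 0.1]
grip_width: 40.0
finger_force: 0.0
```

```bash
python3 - <<'E'
from h import *
o=bot.get_obs();print(o["tool_pos"],o["contact_force"])
T=bot.capture("top");S=bot.capture("scene")
cv2.imwrite("pics/top9.png",T[:,:,::-1]);cv2.imwrite("pics/scene9.png",S[:,:,::-1])
cv2.imwrite("pics/p9.png",np.hstack([cv2.resize(T[215:295,270:345,::-1],(375,400),interpolation=2),cv2.resize(S[220:300,240:320,::-1],(400,400),interpolation=2)]))
E
```

```text
[591.21790417  59.20505225   3.94521149] [0.77506777 1.02564845 0.14900636]
```

View pics/p9.png

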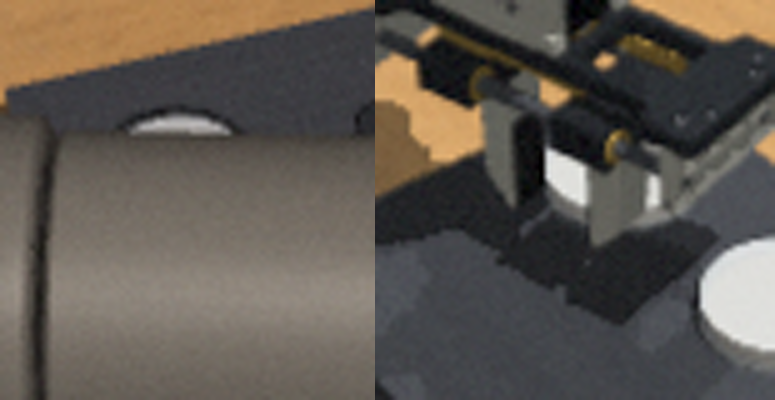

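The dish is at or in the well: in the top view its far edge is at about (306,237.6), with a thin dark gap beyond it. I'll check that in numbers.

```bash
python3 - <<'E'
from h import *
T=cv2.imread("pics/top9.png");g=cv2.cvtColor(T,cv2.COLOR_BGR2GRAY)
pts=[[i,234+np.argmax(g[234:243,i]>120)] for i in range(295,317) if (g[234:240,i]>120).any()]
P=np.array(pts);print(P[:,1])
for z in(43,49):
    W=ray("top",P,z)[:,:2];s=least_squares(lambda q:np.hypot(*(W-q).T)-34.8,W.mean(0)-[35,0]);print(z,s.x,abs(s.fun).max())
# wall visible below the top in scene: column profile of loose vs seated dish
S=cv2.cvtColor(cv2.imread("pics/scene9.png"),cv2.COLOR_BGR2GRAY)
print(S[246:268,276]);print(S[280:300,318])
E
```

```text
[239 239 239 239 239 238 238 238 238 239 239 239 239]
43 [627.77757223  77.54955242] 1.0720927937292757
49 [627.30294815  77.39824381] 1.0612865756801568
[ 16  17  26  24 132 212 223 224 223 222 224 213 138 105  99  97  63  51
  37  39  28  33]
[222 222 222 223 222 224 224 220 223 221 143 112 116 115  95  86  82  80
  82  79]
```

The centre fits at (627.8,77.5), within 1.3 mm of the well, and the visible side wall matches the seated dish. I'll back off, rise, close the fingers and go over to the key.

carry_out --plan '[{"tx":-4,"ty":-2,"tz":0,"rx":0,"ry":0,"rz":0},{"tx":-8,"ty":-4,"tz":0,"rx":0,"ry":0,"rz":0},{"tx":0,"ty":0,"tz":10,"rx":0,"ry":0,"rz":0},{"tx":0,"ty":0,"tz":20,"rx":0,"ry":0,"rz":0},{"tx":0,"ty":0,"tz":25,"rx":0,"ry":0,"rz":0},{"tx":0,"ty":0,"tz":15,"rx":0,"ry":0,"rz":0}]'

```text
time: 13.3
tool_pos: [579.8, 52.9, 76.6]
tcp_rot: [3.14, -0.003, 0.485]
contact_force: [0.8, -1.1, -0.4]
grip_width: 40.1
finger_force: 0.0
```

carry_out --plan '[{"tx":5,"ty":-15,"tz":0,"rx":0,"ry":0,"rz":0},{"tx":8,"ty":-22,"tz":0,"rx":0,"ry":0,"rz":0},{"tx":8,"ty":-22,"tz":0,"rx":0,"ry":0,"rz":0},{"tx":8,"ty":-22,"tz":0,"rx":0,"ry":0,"rz":0},{"tx":8,"ty":-22,"tz":0,"rx":0,"ry":0,"rz":0},{"tx":8,"ty":-22,"tz":0,"rx":0,"ry":0,"rz":0},{"tx":8,"ty":-22,"tz":0,"rx":0,"ry":0,"rz":0},{"tx":5,"ty":-22,"tz":0,"rx":0,"ry":0,"rz":0},{"tx":2,"ty":-8,"tz":0,"rx":0,"ry":0,"rz":0},{"tx":0,"ty":0,"tz":0,"rx":0,"ry":0,"rz":0}]' --gripper 1

```text
time: 14.3
tool_pos: [638.5, -125.5, 73.1]
tcp_rot: [-3.141, 0.001, 0.483]
contact_force: [-0.0, 0.4, 0.1]
grip_width: 0.5
finger_force: 0.0
```

```bash
python3 - <<'E'
from h import *
o=bot.get_obs();print(o["tool_pos"],o["grip_width"],o["contact_force"])
T=bot.capture("top");S=bot.capture("scene")
cv2.imwrite("pics/top10.png",T[:,:,::-1]);cv2.imwrite("pics/scene10.png",S[:,:,::-1])
dishes(S,"scene",(43,))
dishes(T,"top",(43,))
E
```

```text
[ 638.5316596  -125.5421375    73.14778178] 0.5084832463824356 [-0.01666724  0.4428702   0.13750029]
scene blob [112.6 421.6] [(array([ 219.7, -188.1]), np.float64(93.8))]
scene blob [ 18.9 396.2] [(array([ 76.4, -65.1]), np.float64(78.5))]
scene blob [304.3 331.8] [(array([ 553.4, -151.1]), np.float64(71.9))]
scene blob [357.7 298.7] [(array([ 692. , -118.2]), np.float64(63.9))]
scene blob [ 39.7 288.4] [(array([119.5, 194.1]), np.float64(98.1))]
scene blob [114.1 224. ] [(array([275.4, 368.9]), np.float64(111.7))]
scene blob [189.2 156.5] [(array([535.3, 697.6]), np.float64(304.6))]
scene blob [495.1 122. ] [(array([1955.1,  807.5]), np.float64(1120.5))]
scene blob [356.7 101.5] [(array([1289.6,  864.6]), np.float64(231.4))]
scene blob [116.3  95. ] [(array([ 357. , 1398.5]), np.float64(494.6))]
scene blob [298.4  50.6] [(array([5107.9, 1641.5]), np.float64(7543.2))]
scene blob [224.8  37.8] [(array([ 729.7, 2319.4]), np.float64(1580.1))]
top blob [121.5 459.7] [(array([256.8, 417.3]), np.float64(58.3))]
top blob [ 10.9 340.4] [(array([472.9, 633.1]), np.float64(54.4))]
top blob [494.  302.6] [(array([ 534.5, -269.8]), np.float64(112.7))]
top blob [160.6 266. ] [(array([612.7, 353. ]), np.float64(89.3))]
top blob [305.5 256.6] [(array([627.6,  76.9]), np.float64(69.7))]
top blob [363.6 243.1] [(array([653.8, -32.9]), np.float64(66.3))]
top blob [500.1 224.3] [(array([ 684.9, -293.3]), np.float64(100.1))]
top blob [401.4 219.5] [(array([ 696.7, -107. ]), np.float64(62.1))]
top blob [ 33.2 126.8] [(array([886.3, 606.6]), np.float64(57.6))]
top blob [562.  58.] [(array([1013.1, -426. ]), np.float64(63.1))]
top blob [224.   42.6] [(array([1051.9,  234.4]), np.float64(62.8))]
top blob [511.6  95.4] [(array([ 986.9, -389.4]), np.float64(267.1))]
top blob [167.2  28. ] [(array([1083.1,  346.8]), np.float64(57.2))]
top blob [43.7 19. ] [(array([1103.6,  593.6]), np.float64(107.6))]
```

```bash
python3 - <<'E'
import cv2,numpy as np
T=cv2.imread("pics/top10.png");S=cv2.imread("pics/scene10.png")
cv2.imwrite("pics/p10.png",np.hstack([cv2.resize(T[205:325,270:450],(390,260),interpolation=2),cv2.resize(S[225:345,230:400],(400,282),interpolation=2)[:260]]))
E
```

```text
(no output)
```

View pics/p10.png

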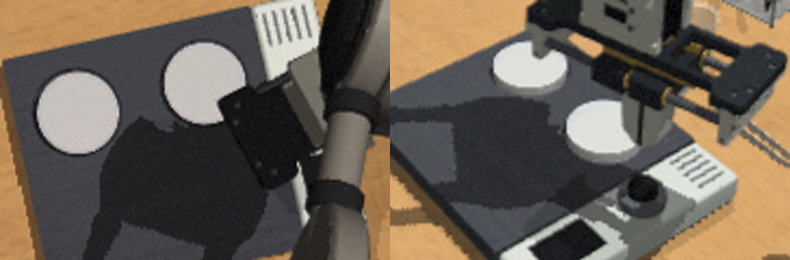

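Both dishes lie flat in their wells, with an even dark gap round each, in the top view and in the scene view. The closed fingers are over the key at scene (337,304). Next I'll do a guarded press.

carry_out --plan '[{"tx":0.5,"ty":1.5,"tz":-10,"rx":0,"ry":0,"rz":0},{"tx":0,"ty":0,"tz":-12,"rx":0,"ry":0,"rz":0},{"tx":0,"ty":0,"tz":-12,"rx":0,"ry":0,"rz":0},{"tx":0,"ty":0,"tz":-8,"rx":0,"ry":0,"rz":0},{"tx":0,"ty":0,"tz":-3,"rx":0,"ry":0,"rz":0},{"tx":0,"ty":0,"tz":0,"rx":0,"ry":0,"rz":0},{"tx":0,"ty":0,"tz":0,"rx":0,"ry":0,"rz":0}]'

```text
time: 15.1
tool_pos: [639.7, -122.5, 29.2]
tcp_rot: [3.141, -0.0, 0.485]
contact_force: [-0.1, -0.2, -0.5]
grip_width: -0.1
finger_force: 0.0
```

carry_out --plan '[{"tx":0,"ty":0,"tz":-2,"rx":0,"ry":0,"rz":0},{"tx":0,"ty":0,"tz":-2,"rx":0,"ry":0,"rz":0},{"tx":0,"ty":0,"tz":0,"rx":0,"ry":0,"rz":0},{"tx":0,"ty":0,"tz":0,"rx":0,"ry":0,"rz":0}]'

```text
time: 15.5
tool_pos: [639.4, -122.4, 25.0]
tcp_rot: [3.141, -0.0, 0.485]
contact_force: [0.8, -0.1, 0.0]
grip_width: 0.4
finger_force: 0.0
```

carry_out --plan '[{"tx":0,"ty":0,"tz":-2,"rx":0,"ry":0,"rz":0},{"tx":0,"ty":0,"tz":0,"rx":0,"ry":0,"rz":0},{"tx":0,"ty":0,"tz":0,"rx":0,"ry":0,"rz":0}]'

```text
time: 15.8
tool_pos: [639.4, -122.4, 22.9]
tcp_rot: [3.142, 0.0, 0.485]
contact_force: [-0.1, -0.4, -0.1]
grip_width: 0.7
finger_force: 0.0
```

carry_out --plan '[{"tx":0,"ty":0,"tz":-2,"rx":0,"ry":0,"rz":0},{"tx":0,"ty":0,"tz":0,"rx":0,"ry":0,"rz":0},{"tx":0,"ty":0,"tz":0,"rx":0,"ry":0,"rz":0}]'

```text
time: 16.1
tool_pos: [639.7, -122.4, 21.2]
tcp_rot: [3.141, -0.0, 0.485]
contact_force: [-0.2, -0.1, 1.3]
grip_width: 0.5
finger_force: 0.9
```

carry_out --plan '[{"tx":0,"ty":0,"tz":-2,"rx":0,"ry":0,"rz":0},{"tx":0,"ty":0,"tz":0,"rx":0,"ry":0,"rz":0},{"tx":0,"ty":0,"tz":0,"rx":0,"ry":0,"rz":0}]'

```text
time: 16.4
tool_pos: [639.7, -122.5, 19.1]
tcp_rot: [3.141, -0.0, 0.485]
contact_force: [0.6, -0.6, 2.5]
grip_width: 0.3
finger_force: 1.5
```

carry_out --plan '[{"tx":0,"ty":0,"tz":-1.5,"rx":0,"ry":0,"rz":0},{"tx":0,"ty":0,"tz":0,"rx":0,"ry":0,"rz":0},{"tx":0,"ty":0,"tz":0,"rx":0,"ry":0,"rz":0}]'

```text
time: 16.7
tool_pos: [639.7, -122.4, 17.6]
tcp_rot: [3.141, -0.0, 0.485]
contact_force: [1.0, 0.4, 3.4]
grip_width: 0.4
finger_force: 2.0
```

Contact came at a reported 22.5 or so and the spring force is rising. Full travel should be near 16.5.

carry_out --plan '[{"tx":0,"ty":0,"tz":-1,"rx":0,"ry":0,"rz":0},{"tx":0,"ty":0,"tz":0,"rx":0,"ry":0,"rz":0},{"tx":0,"ty":0,"tz":0,"rx":0,"ry":0,"rz":0}]'

```text
time: 17.0
tool_pos: [639.7, -122.4, 16.6]
tcp_rot: [3.141, -0.0, 0.485]
contact_force: [1.5, -0.4, 3.9]
grip_width: 0.6
finger_force: 2.3
```

carry_out --plan '[{"tx":0,"ty":0,"tz":-0.7,"rx":0,"ry":0,"rz":0},{"tx":0,"ty":0,"tz":0,"rx":0,"ry":0,"rz":0},{"tx":0,"ty":0,"tz":0,"rx":0,"ry":0,"rz":0}]'

```text
time: 17.3
tool_pos: [639.7, -122.4, 16.1]
tcp_rot: [3.141, -0.0, 0.485]
contact_force: [0.8, 0.9, 6.5]
grip_width: 0.5
finger_force: 3.0
```

carry_out --plan '[{"tx":0,"ty":0,"tz":-0.5,"rx":0,"ry":0,"rz":0},{"tx":0,"ty":0,"tz":0,"rx":0,"ry":0,"rz":0},{"tx":0,"ty":0,"tz":0,"rx":0,"ry":0,"rz":0}]'

```text
time: 17.6
tool_pos: [639.7, -122.5, 16.0]
tcp_rot: [3.141, -0.001, 0.485]
contact_force: [-0.3, 0.6, 8.2]
grip_width: 0.4
finger_force: 4.3
```

The key is at its stop: the position has stalled at 16.0 and the force is climbing. One small extra press, then release and clear.

carry_out --plan '[{"tx":0,"ty":0,"tz":-0.7,"rx":0,"ry":0,"rz":0},{"tx":0,"ty":0,"tz":0,"rx":0,"ry":0,"rz":0},{"tx":0,"ty":0,"tz":0,"rx":0,"ry":0,"rz":0}]'

```text
time: 17.9
tool_pos: [639.8, -122.5, 16.0]
tcp_rot: [3.141, -0.001, 0.485]
contact_force: [-1.7, 0.4, 12.0]
grip_width: 0.3
finger_force: 6.1
```

carry_out --plan '[{"tx":0,"ty":0,"tz":3,"rx":0,"ry":0,"rz":0},{"tx":0,"ty":0,"tz":5,"rx":0,"ry":0,"rz":0},{"tx":0,"ty":0,"tz":10,"rx":0,"ry":0,"rz":0},{"tx":0,"ty":0,"tz":20,"rx":0,"ry":0,"rz":0},{"tx":0,"ty":0,"tz":25,"rx":0,"ry":0,"rz":0},{"tx":0,"ty":0,"tz":30,"rx":0,"ry":0,"rz":0},{"tx":0,"ty":0,"tz":30,"rx":0,"ry":0,"rz":0},{"tx":-20,"ty":-25,"tz":20,"rx":0,"ry":0,"rz":0},{"tx":-20,"ty":-35,"tz":0,"rx":0,"ry":0,"rz":0},{"tx":-20,"ty":-35,"tz":0,"rx":0,"ry":0,"rz":0},{"tx":-20,"ty":-35,"tz":0,"rx":0,"ry":0,"rz":0},{"tx":0,"ty":0,"tz":0,"rx":0,"ry":0,"rz":0}]'

```text
time: 19.1
tool_pos: [556.5, -256.3, 157.4]
tcp_rot: [-3.141, 0.002, 0.48]
contact_force: [0.8, 0.2, -0.0]
grip_width: 0.1
finger_force: 0.0
```

```bash
python3 - <<'E'
from h import *
T=bot.capture("top");S=bot.capture("scene");o=bot.get_obs();print(o["time"],o["tool_pos"],o["contact_force"])
for n,im in(("top",T),("scene",S)):
    a=cv2.imread(f"pics/{n}0.png")[:,:,::-1]
    hsv=cv2.cvtColor(im,cv2.COLOR_RGB2HSV);m=cv2.inRange(hsv,(0,0,140),(180,60,255))
    for c in cv2.findContours(m,0,1)[0]:
        if 300<cv2.contourArea(c)<2500:
            p,d=circ(n,c,43)
            if 580<p[0]<680 and -60<p[1]<110: print(n,p,d)
g=cv2.cvtColor(T,cv2.COLOR_RGB2GRAY);l=cv2.connectedComponentsWithStats((g<45).astype(np.uint8));k=l[1][248,411];print("key",l[3][k],l[2][k])
d=cv2.absdiff(T,cv2.imread("pics/top0.png")[:,:,::-1].copy()).max(2)
for nm,(x0,y0,x1,y1) in dict(vial=(450,175,492,215),beaker=(298,148,330,186),tweez=(345,160,416,186),box=(132,244,196,290)).items(): print(nm,(d[y0:y1,x0:x1]>40).sum())
E
```

```text
19.2 [ 558.64931984 -252.78662642  157.37713441] [0.28028111 0.06168812 0.23502687]
top [627.4  76.8] 69.5
top [652.4 -34.8] 69.4
key [411.56493506 248.62987013] [405 242  14  14 154]
vial 0
beaker 0
tweez 0
box 0
```

The dish is seated, the other dish is unmoved at (652.4,-34.8), the key is back up and the bystanders are unchanged.

```bash
python3 -c "
from plant import bot
print(bot.close_job())"
```

```text
the job is handed in; nothing more can be done
None
```

The loose dish was pushed into the empty well and lies flat, the start key was pressed to its stop (12 N) and released, the other dish and the bystanders did not move, and the job was handed in at about 19 s.

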